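# Register a steel blank in the marking jig and hold the guard open

## Robot

A 7-joint arm with a two-finger parallel gripper is mounted at the origin on a cart in front of the work surface, level with it; the furniture and walls round the work are solid. World frame = base frame: x ahead of the robot, y to its left, z up, the work surface at z = 0. Lengths are in m, angles in rad, forces in N, time in s.
With the tool pointing down it reaches from about 0.4 to 0.85 m from the base axis. Payload 10.4 kg.
Tool frame: the origin (TCP) lies midway between the tips of the shut fingers; the grasp point (between the pads) lies 19 mm behind it (manip.tcp_to_grasp is the distance from the TCP to the grasp point, in m); x points along the fingers, y is the direction in which the jaws open and shut, and the axes are right-handed (so a half turn about x gives the same grasp; the last joint's range is limited). The gripper opens to 85 mm and grips with 20 to 120 N. Pads are 22 mm wide; open, the fingers measure 114 mm over their backs; the gripper's body (76 mm by 85 mm) begins 54 mm behind the grasp point. The pads swing forward as they close: fully open they stand 13 mm farther back than shut.
Start: joints at [1.093, 0.332, -0.065, 1.46, 0.022, 1.35, -0.088], TCP at [0.275, -0.561, 0.231] pointing down, gripper open.
Joint ranges: [-2.6, 2.6], [-0.5, 2.12], [-1.47, 1.34], [0.16, 2.42], [-1.27, 4.41], [0.06, 2.06], [-2.6, 2.6]. Speed limits (rad/s): [2.22, 2.22, 2.79, 2.79, 3.14, 3.14, 3.14].

## Interface

Orientations are given as a unit quaternion [x, y, z, w].
In Python, from workcell import monitor, viewer, manip gives the robot as it stands. The module is installed in compiled form; this text tells all that it offers.
- The arm moves only by the tool send_rows, never from a script. Its arguments are lists of equal length, an entry for each row: "grip": the closure in counts, from 0 (fully open) to 255 (shut); "offset": the shift along the tool's x, y, z in mm, a list of three; "twist": the turn about the tool's x in degrees. In form: {"grip": [grip, ...], "offset": [[tx, ty, tz], ...], "twist": [twist, ...]}. A call has exactly 5 rows; each row is the pose to reach, as a shift and turn from the pose commanded when the call began, along the tool's axes at that moment; what a row does not reach only later rows make up. A row lasts 1/12 s, in which the tool goes at most 41.7 mm and 7.16 degrees, less where a joint would pass 70% of its speed; a pose out of reach is approached as far as the arm can. A call with a gripper value outside its range is refused whole. The fingers move at their own pace and stop on an object; "newtons" is the grip in N (left out, the last holds). Time passes only in rows, so rows that repeat a pose let the fingers close, or fill a call up. It gives the time, the measured TCP pose, the force and the opening at its end, in the units of the state.
- monitor.get_obs(): the state, without advancing time (a new reading comes with each control period).
- viewer.camera(name): name is "side" or "top" or "wrist"; returns (picture, depth): 400x640x3 uint8, blue, green, red; 400x640 float32, m along the optical axis (not along the pixel's ray), 0 where there is no reading.
- viewer.camera_model(name): a dict with "camera_matrix" (3x3 intrinsics, pixels), "distortion" ([k1, k2, p1, p2, k3] as OpenCV has them; the pictures are not rectified), "R" (3x3) and "t" (3): a world point X has camera coordinates R X + t; the wrist camera has in their place "mount" (4x4, takes a point from camera to tool coordinates, whose origin is the TCP and whose axes are the tool frame's). Camera axes: x right, y down, z forward; pixel columns grow to the right and rows downward; lengths in m; the calibration is good to about 2 mm. A picture is of the moment at which its call begins: read the wrist's pose just before it. camera_model takes no time and is no camera call.
- manip.hand_in(): hands the job in, once; it reports no verdict.
Trained networks look in the newest picture that a camera, given by its name, has taken for a name from the list of things; names that differ only in an ending like _2 or _b are one class to them, and where a whole thing is asked for, a point or a joint stands for the part that bears it (a point fixed in the world has none). Each returns a list of dicts, best first, with "score" (0 to 1); they miss things now and then, are a little off and sometimes report something else, mostly with a low value. They report only what shows in the picture. A call takes as long as a camera call.
- viewer.recognise(target, camera): "box" ([left, top, width, height] in pixels, round what is visible of it).
- viewer.regions_of(target, camera): "region" (400x640 bool, what is visible of it) and "box" ([left, top, width, height] in pixels, round what is visible of it).
- viewer.spot_point(target, camera): "position" ([column, row] in pixels: a listed point, or the origin of a listed thing).
The state is a dict: "clock": time; "joint_pos": joint angles; "joint_velocities": joint speeds; "tau": joint torques, N m; "position": TCP position; "ee_rot": TCP orientation; "ft_force": force on the tool from outside, world axes, zero at the start; "torque": the same for the moment, N m; "grip_width": opening from 0.0 (shut) to 1.0 (fully open).
Only numpy, scipy, OpenCV 4.12 (cv2) and the standard library are available. Lean on these libraries where they do the work, as an engineer would, in place of code of your own. Each camera call takes 0.05 s, during which the arm holds its last target.

## Task

On the marking jig, slide the flat steel blank along the base plate, without picking it up and with the clear guard left shut, until its long left edge lies flat against the side stop and its far end is against the end stop under the guard. Then lift the guard by its black handle bar to 50 degrees (its red pointer at the long red mark on the angle scale) so that I can check the seat with a loupe: the guard falls shut if let go, so finish still holding it steady by the handle, with the blank still seated. Leave the vial, the crucible and the wrench beside the jig alone.

Things in the scene. Friction and masses are not known exactly. Their poses are not given: they have to be found in the camera images.
- jig: Blue marking jig, fixed to the bench; base plate 240 x 150 mm, its top 12 mm above the bench. Origin: centre of its underside, at bench level; x runs lengthwise from the open near end to the hinged far end, y to the left, z up. A black marking unit, 28 mm high, lies between the end stop and the hinge.
- side_stop (a point): Middle of the side stop's face, at x = -10, y = +30, z = 17 mm in the jig's frame. The stop is a steel bar on the left, its top 22 mm above the bench, 12 mm wide, from x = -50 to +30 mm; its face looks to the jig's -y.
- end_stop (a point): Middle of the end stop's face, at x = +30, y = 0, z = 17 mm in the jig's frame. The stop is a steel bar across the jig, its top 22 mm above the bench, 12 mm thick, from y = -30 to +30 mm; its face looks to the jig's -x.
- guard_edge (a point): Middle of the clear guard's near edge (moves with it); shut, at x = 0, z = 34 mm in the jig's frame. The guard is a 4 mm plate, 95 mm from this edge to the hinge, 116 mm wide, underside 32 mm above the bench when shut, so the blank slides under the open near edge; its side cheeks reach down to 16 mm. A red pointer sticks out of its left side.
- scale_mark (a point): The long red 50-degree mark of the angle scale: a slim quarter arc of rod, radius 62 mm round the hinge axis, ticks every 10 degrees, standing at y = +68 mm in the jig's frame, up to 99 mm high. Origin: where the mark crosses the arc.
- blank: Loose flat steel blank, 90 x 36 x 8 mm, about 0.2 kg, lying on the jig's base plate a little short of both stops and slightly turned, its far part under or near the guard's edge. Origin: centre of its underside; x along its length towards the end stop, y to the left towards the side stop. Seated, its origin is at x = -15, y = +12, z = 12 mm in the jig's frame.
- blank_end (a point): Middle of the blank's far end face (45 mm along its x, 4 mm up); touches the end stop when seated.
- blank_side_far (a point): Point on the blank's left long edge, 40 mm towards the far end from its middle; touches the side stop when seated.
- blank_side_near (a point): Point on the blank's left long edge, 40 mm towards the near end from its middle; level with the side stop's face when seated.
- guard (a joint): Angle of the clear guard (about 0.2 kg): 0 shut (level), grows as its near edge lifts, up to 1.4 rad; 50 degrees is 0.873 rad. Hinge nearly free: it falls shut from any angle when let go.
- handle (a point): Black round handle bar on top of the guard near its near edge, 10 mm thick, 70 mm long along the jig's y, between two slim posts (62 mm clear between them), 27 mm of clear space under it. Origin: middle of the bar, with the guard shut 68 mm above the bench and 83 mm before and 34 mm above the hinge axis; it turns with the guard. The round bar can turn between the finger pads while it is held.
- hinge (a point): Middle of the guard's hinge axis, which runs along the jig's y, at x = +95 mm, 34 mm above the bench.
- vial: Small glass vial with black cap, 23 mm wide, 44 mm high, standing to the left of the jig; leave it alone. Origin: centre of its underside.
- crucible: White porcelain crucible, 39 mm wide, 28 mm high, to the right of the jig; leave it alone. Origin: centre of its underside.
- wrench: Steel open-ended wrench, 27 x 128 x 6 mm, lying flat to the left of the jig; leave it alone. Origin: centre of its underside; length along y.

How it is judged:
On the way:
1. blank against both stops, lying on the base plate, with the guard still shut (x of blank_end in the frame of jig between 0.028 and 0.033 m and y of blank_side_far in the frame of jig between 0.028 and 0.033 m and y of blank_side_near in the frame of jig above 0.028 m and z of blank in the frame of jig below 0.015 m and value of joint guard below 0.12 rad), for 0.2 s.
At the end, for the whole second after the job is handed in: Finishes holding: fingers grip the handle (over 0.5 N, grasp point within 40 mm of the bar's middle), the guard stands still at 50 degrees within 5.7; the blank lies on the base plate, its far end and both ends of its left edge within 2 mm of the stop faces (x of blank_end in the frame of jig between 0.028 and 0.033 m and y of blank_side_far in the frame of jig between 0.028 and 0.033 m and y of blank_side_near in the frame of jig above 0.028 m and z of blank in the frame of jig below 0.015 m and value of joint guard between 0.773 and 0.973 rad and velocity of joint guard between -0.05 and 0.05 rad/s and contact force between the fingers and guard above 0.5 N and distance between the grasp point and handle below 0.04 m); the arm keeps its last pose, push and grip.
It fails at once if the blank is picked up off the base plate (more than 10 mm) (z of blank in the frame of jig above 0.022 m).
It fails at once if the guard is opened before the blank is seated (value of joint guard above 0.2 rad and (x of blank_end in the frame of jig below 0.025 m or y of blank_side_near in the frame of jig below 0.025 m)).
It fails at once if the vial is moved more than 20 mm or knocked over (distance of vial from where it was at the start of the episode above 0.02 m or angle between vial's own z axis and vertical above 0.5 rad).
It fails at once if the crucible is moved more than 20 mm or knocked over (distance of crucible from where it was at the start of the episode above 0.02 m or angle between crucible's own z axis and vertical above 0.5 rad).
It fails at once if the wrench is moved more than 20 mm or knocked over (distance of wrench from where it was at the start of the episode above 0.02 m or angle between wrench's own z axis and vertical above 0.5 rad).
It also fails if it takes over 51 s, if anything falls off the work surface, if the arm or the gripper's body presses on something with over 40 N, if the wrist force passes 120 N, or if a joint passes its speed limit or range.

## Working session

There is one attempt and no reset: what is moved stays moved. The work goes in short steps, Python scripts to look and compute and a tool call to move; the robot and the scene stay as the last step left them, time stands still between calls to the robot, and variables do not carry over. Pictures are saved under pics/ and viewed, and the job is handed in when it is done.

Besides the shell and the picture viewer there is one more tool, called after "Request:" as name([rows], argument=value, ...), one row to a line, values as JSON. send_rows: Moves the arm, as the interface text tells. Its arguments: {"type":"object","properties":{"grip":{"type":"array","items":{"type":"number"}},"offset":{"type":"array","items":{"type":"array","items":{"type":"number"}}},"twist":{"type":"array","items":{"type":"number"}},"newtons":{"type":"number"}},"required":["grip","offset","twist"]}

```bash
ls; mkdir -p pics; cat > h.py <<'E'
import numpy as np, cv2
from workcell import monitor, viewer, manip
from scipy.spatial.transform import Rotation as Rn
def ray(name,uv):
    m=viewer.camera_model(name);K=np.array(m["camera_matrix"]);d=np.array(m["distortion"],float)
    p=cv2.undistortPoints(np.array([[uv]],float),K,d)[0,0]
    if "mount" in m:
        o=monitor.get_obs();T=np.eye(4);T[:3,:3]=Rn.from_quat(o["ee_rot"]).as_matrix();T[:3,3]=o["position"]
        C=T@np.array(m["mount"]);return C[:3,3],C[:3,:3]@np.array([p[0],p[1],1])
    R=np.array(m["R"]);t=np.array(m["t"]);return -R.T@t,R.T@np.array([p[0],p[1],1])
def atz(name,uv,z):
    c,d=ray(name,uv);return c+d*(z-c[2])/d[2]
def proj(name,X):
    m=viewer.camera_model(name);K=np.array(m["camera_matrix"]);d=np.array(m["distortion"],float)
    X=np.atleast_2d(np.array(X,float))
    if "mount" in m:
        o=monitor.get_obs();T=np.eye(4);T[:3,:3]=Rn.from_quat(o["ee_rot"]).as_matrix();T[:3,3]=o["position"]
        W=np.linalg.inv(T@np.array(m["mount"]));R=W[:3,:3];t=W[:3,3]
    else: R=np.array(m["R"]);t=np.array(m["t"])
    return cv2.projectPoints(X,cv2.Rodrigues(R)[0],t,K,d)[0][:,0]
def cloud(name,depth):
    v,u=np.nonzero(depth>0);m=viewer.camera_model(name)
    p=cv2.undistortPoints(np.stack([u,v],1).astype(float)[:,None],np.array(m["camera_matrix"]),np.array(m["distortion"],float))[:,0]
    z=depth[v,u];P=np.c_[p*z[:,None],z]
    return (P-np.array(m["t"]))@np.array(m["R"]),u,v
E
python3 - <<'E'
from h import *
o=monitor.get_obs();print({k:np.round(v,4) for k,v in o.items()},manip.tcp_to_grasp)
for n in("side","top","wrist"):
    im,d=viewer.camera(n);cv2.imwrite(f"pics/{n}0.png",im);np.save(f"{n}d0.npy",d)
    print(n,{k:np.round(v,3).tolist() for k,v in viewer.camera_model(n).items()})
for n in("top","side"):
  for t in("side_stop","end_stop","guard_edge","scale_mark","blank","blank_end","blank_side_far","blank_side_near","handle","hinge","jig","vial","crucible","wrench"):
    print(n,t,[(np.round(r["position"],1).tolist(),round(r["score"],2)) for r in viewer.spot_point(t,n)[:2]])
print(monitor.get_obs()["clock"])
E
```

```text
pics
{'clock': np.float64(0.0), 'joint_pos': array([ 1.0934,  0.3329, -0.0647,  1.461 ,  0.0216,  1.3499, -0.0885]), 'joint_velocities': array([-0.0012, -0.0003, -0.0008, -0.0019,  0.0006,  0.0031, -0.0004]), 'tau': array([-1.2000e-03, -6.2545e+01,  4.7800e-02, -3.9160e+01,  1.6000e-02,
        1.0100e-02,  0.0000e+00]), 'position': array([ 0.2744, -0.5611,  0.2305]), 'ee_rot': array([-0.6888, -0.1599,  0.689 , -0.1589]), 'ft_force': array([-0.0966,  0.7805, -0.0423]), 'torque': array([ 0.0021,  0.0155, -0.0351]), 'grip_width': np.float64(1.0035)} 0.0187
side {'camera_matrix': [[467.941, 0.0, 315.221], [0.0, 467.941, 192.911], [0.0, 0.0, 1.0]], 'distortion': [-0.002, 0.0, 0.0, 0.0, 0.0], 'R': [[0.962, -0.272, -0.007], [-0.137, -0.463, -0.876], [0.235, 0.844, -0.483]], 't': [-0.608, 0.075, 0.889]}
top {'camera_matrix': [[367.547, 0.0, 319.01], [0.0, 367.547, 202.52], [0.0, 0.0, 1.0]], 'distortion': [-0.037, 0.0, 0.0, 0.0, 0.0], 'R': [[0.012, -1.0, 0.015], [-0.997, -0.014, -0.074], [0.074, -0.014, -0.997]], 't': [-0.167, 0.556, 0.889]}
wrist {'camera_matrix': [[349.777, 0.0, 315.649], 
[... 749 characters left out ...]
0.76)]
side side_stop [([321.0, 230.5], 0.61), ([382.2, 228.9], 0.38)]
side end_stop [([346.2, 237.5], 0.6)]
side guard_edge [([328.0, 234.2], 0.83), ([334.4, 236.4], 0.74)]
side scale_mark [([355.6, 184.5], 0.64)]
side blank [([309.9, 246.4], 0.81)]
side blank_end [([336.6, 247.6], 0.61)]
side blank_side_far [([331.4, 236.7], 0.84), ([356.4, 185.9], 0.66)]
side blank_side_near [([289.9, 238.4], 0.78)]
side handle [([332.7, 214.5], 0.73), ([319.0, 231.7], 0.45)]
side hinge [([384.4, 231.1], 0.84)]
side jig [([323.6, 250.5], 0.77)]
side vial [([324.9, 214.9], 0.65), ([307.9, 246.8], 0.17)]
side crucible [([362.5, 295.8], 0.84), ([335.6, 246.8], 0.67)]
side wrench [([275.3, 200.6], 0.67)]
1.55
```

```bash
python3 - <<'E'
import cv2
for n,(x0,y0,x1,y1) in {"top":(230,120,430,260),"side":(220,130,460,310)}.items():
    im=cv2.imread(f"pics/{n}0.png");c=im[y0:y1,x0:x1];cv2.imwrite(f"pics/{n}0c.png",cv2.resize(c,None,fx=800/(x1-x0) if n=="side" and 0 else 3.3,fy=3.3,interpolation=cv2.INTER_CUBIC))
E
```

```text
(no output)
```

View pics/top0.png

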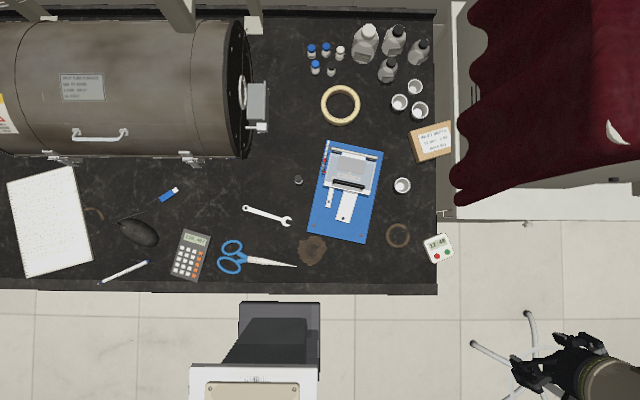

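```bash
sleep 1
```

```text
(no output)
```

View pics/top0c.png

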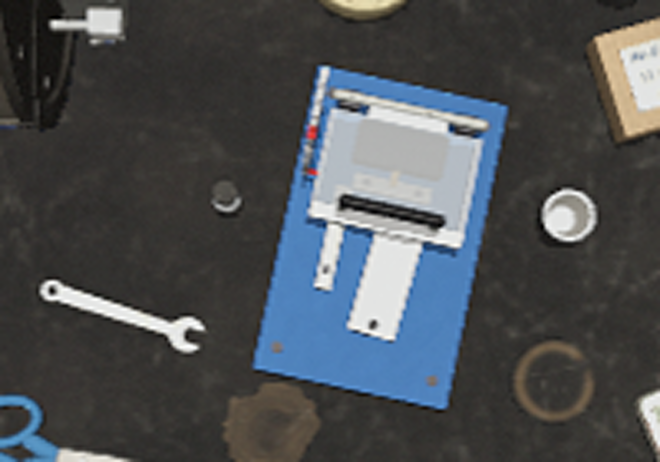

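View pics/side0c.png

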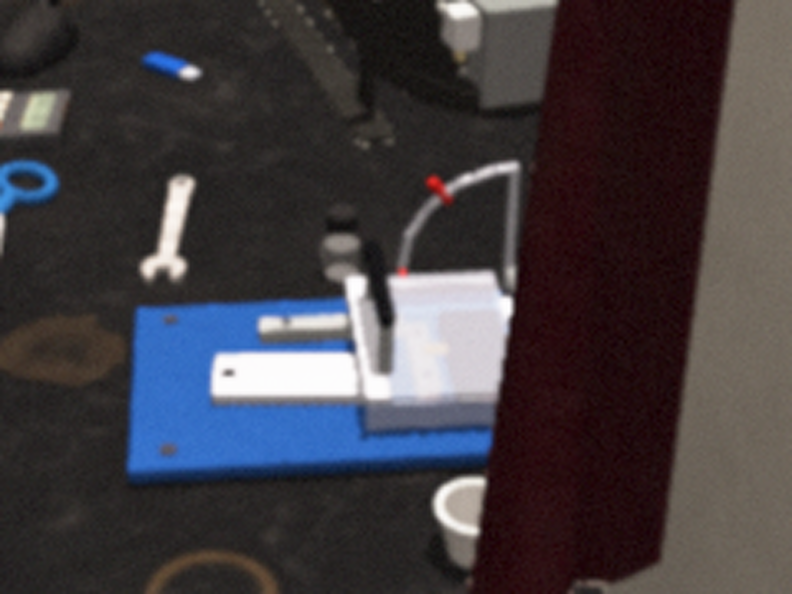

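```bash
python3 - <<'E'
from h import *
im=cv2.imread("pics/top0.png");hsv=cv2.cvtColor(im,cv2.COLOR_BGR2HSV)
m=cv2.inRange(hsv,(100,100,80),(125,255,255));m[:130]=0;m[250:]=0;m[:,:300]=0;m[:,392:]=0
n,l,s,_=cv2.connectedComponentsWithStats(m);print(s[1:][np.argsort(-s[1:,4])][:3])
k=1+np.argmax(s[1:,4]);v,u=np.nonzero(l==k)
P=np.array([atz("top",(a,b),0.012)[:2] for a,b in zip(u,v)])
r=cv2.minAreaRect((P*1000).astype(np.float32));print(r)
b=cv2.boxPoints(r);print(b)
o=monitor.get_obs();print(Rn.from_quat(o["ee_rot"]).as_matrix().round(3))
for z,t,uv in((.034,"guard_edge",(347.7,189.5)),(.068,"handle",(346.8,184.7)),(.034,"hinge",(351.9,151.3)),(.012,"blank",(346.6,206.3)),(.012,"bsn",(334.7,218.6)),(0,"jig",(346,192.6)),(0,"vial",(299.7,178.1)),(0,"cruc",(400.6,187.2))):
    print(t,atz("top",uv,z).round(4))
E
```

```text
[[ 306  140   78  104 2950]
 [ 324  149    9   22   56]
 [ 322  140    5   20   22]]
((589.5309448242188, -225.02471923828125), (151.34634399414062, 239.29354858398438), 78.477294921875)
[[ 457.1794  -275.27255]
 [ 691.6501  -323.07294]
 [ 721.88245 -174.77689]
 [ 487.4118  -126.9765 ]]
[[ 0.     0.439 -0.898]
 [-0.    -0.898 -0.439]
 [-1.     0.    -0.   ]]
guard_edge [ 0.5907 -0.2293  0.034 ]
handle [ 0.5983 -0.2239  0.068 ]
hinge [ 0.686  -0.2391  0.034 ]
blank [ 0.5508 -0.2288  0.012 ]
bsn [ 0.5196 -0.1993  0.012 ]
jig [ 0.5865 -0.2281  0.    ]
vial [ 0.622  -0.1097  0.    ]
cruc [ 0.6024 -0.3681  0.    ]
```

```bash
cat >> h.py <<'E'
JO=np.array([.5895,-.2250,0]);JY=-0.2011
def Rj(): return Rn.from_euler('z',JY).as_matrix()
def w2j(p): return Rj().T@(np.array(p)-JO)
def j2w(p): return Rj()@np.array(p)+JO
def plan(pj_mm,cur=None):
    """offset mm & twist from measured pose to jig-frame TCP point, tool y along jig x"""
    o=monitor.get_obs();R=Rn.from_quat(o["ee_rot"]).as_matrix()
    d=R.T@(j2w(np.array(pj_mm)/1000)-o["position"])*1000
    y=Rj()[:,0];yt=R.T@y
    tw=np.degrees(np.arctan2(yt[2],yt[1]))
    print("t",round(float(o["clock"]),2),"tcp_j",(w2j(o["position"])*1000).round(1),"F_j",(Rj().T@o["ft_force"]).round(2),"gw",round(float(o["grip_width"]),3),"offset",d.round(1),"twist",round(tw,1))
E
python3 - <<'E'
from h import *
plan((-40,-30,170))
E
```

```text
t 1.55 tcp_j [-241.4 -392.6  231.3] F_j [ 0.79  0.32 -0.66] gw 0.997 offset [  61.3 -164.6 -380.7] twist -52.4
```

Request:
send_rows([
  [0,-16,-37],
  [0,-32,-74],
  [0,-48,-111],
  [5,-64,-148],
  [10,-80,-185],
], grip=[255,255,255,255,255], twist=[-7,-14,-21,-28,-35], newtons=40)

```text
clock: 1.97
position: [0.4068, -0.4069, 0.2217]
ee_rot: [0.608, 0.361, -0.608, 0.361]
ft_force: [0.8, -0.3, 0.4]
grip_width: 0.299
```

```bash
python3 - <<'E'
from h import *
plan((-40,-30,170))
E
```

```text
t 1.97 tcp_j [-142.7 -214.7  221.7] F_j [ 0.86 -0.13  0.4 ] gw 0.299 offset [  51.7   43.9 -206.8] twist -17.1
```

Request:
send_rows([
  [10,9,-40],
  [20,18,-80],
  [30,27,-120],
  [40,36,-160],
  [51,44,-200],
], grip=[255,255,255,255,255], twist=[-4,-8,-12,-17,-17.1])

```text
clock: 2.38
position: [0.5404, -0.2552, 0.171]
ee_rot: [0.548, 0.447, -0.548, 0.447]
ft_force: [0.5, -1.6, 0.8]
grip_width: -0.0
```

```bash
python3 - <<'E'
from h import *
plan((-40,-30,170))
im,d=viewer.camera("wrist");cv2.imwrite("pics/w1.png",im);np.save("wd1.npy",d)
for t in("blank","blank_side_near","side_stop","handle"):
  for r in viewer.spot_point(t,"wrist")[:2]:
    z={"handle":.068,"side_stop":.017}.get(t,.012)
    print(t,round(r["score"],2),np.round(r["position"]),(w2j(atz("wrist",r["position"],z))*1000).round(1))
o=monitor.get_obs();print(o["clock"])
E
```

```text
t 2.38 tcp_j [-42.1 -39.4 171. ] F_j [ 0.82 -1.45  0.83] gw -0.0 offset [ 1.   2.1 -9.4] twist -0.0
blank 0.6 [328. 148.] [-30.8  -3.8  12. ]
blank_side_near 0.62 [286. 126.] [-67.   10.3  12. ]
side_stop 0.58 [355. 103.] [-10.  26.  17.]
handle 0.75 [391. 145.] [10.5 -1.9 68. ]
2.6333
```

View pics/w1.png

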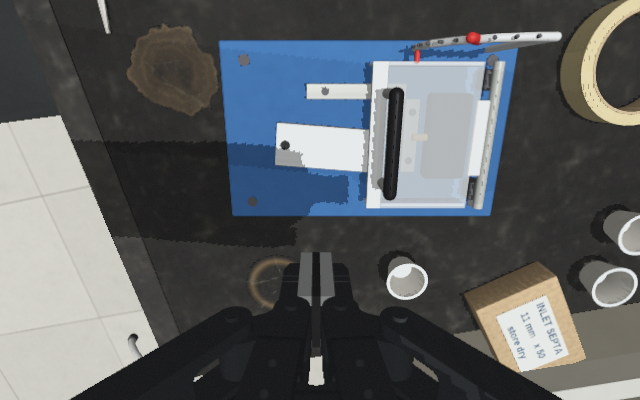

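```bash
python3 - <<'E'
from h import *
for t,uv,z in(("NL -120,75",(219,41),.012),("NR -120,-75",(232,216),.012),("FR 120,-75",(490,216),.012),("stop NLtop -50,42",(306,84),.022),("stop -50,30",(306,99),.022),
 ("b nl",(276,123),.02),("b nr",(275,165),.02),("b fl",(367,129.5),.02),("b fr",(367,171.5),.02),("handle top end",(397,92),.068),("handle bot",(390,195),.068),("guard nl 0,58",(373,62),.036),("guard nr",(366,208),.036)):
    print(t,(w2j(atz("wrist",uv,z))*1000).round(1))
im=cv2.imread("pics/w1.png")[30:230,210:530];cv2.imwrite("pics/w1c.png",cv2.resize(im,None,fx=2.5,fy=2.5,interpolation=cv2.INTER_CUBIC))
E
```

```text
NL -120,75 [-118.9   71.7   12. ]
NR -120,-75 [-120.5  -76.7   12. ]
FR 120,-75 [118.3 -78.   12. ]
stop NLtop -50,42 [-50.2  38.8  22. ]
stop -50,30 [-50.4  27.4  22. ]
b nl [-75.5   8.4  20. ]
b nr [-77.8 -27.   20. ]
b fl [-0.1  2.7 20. ]
b fr [  1.3 -33.2  20. ]
handle top end [12.1 33.6 68. ]
handle bot [ 11.9 -39.2  68. ]
guard nl 0,58 [ 0.  54.2 36. ]
guard nr [ -0.6 -60.8  36. ]
```

View pics/w1c.png

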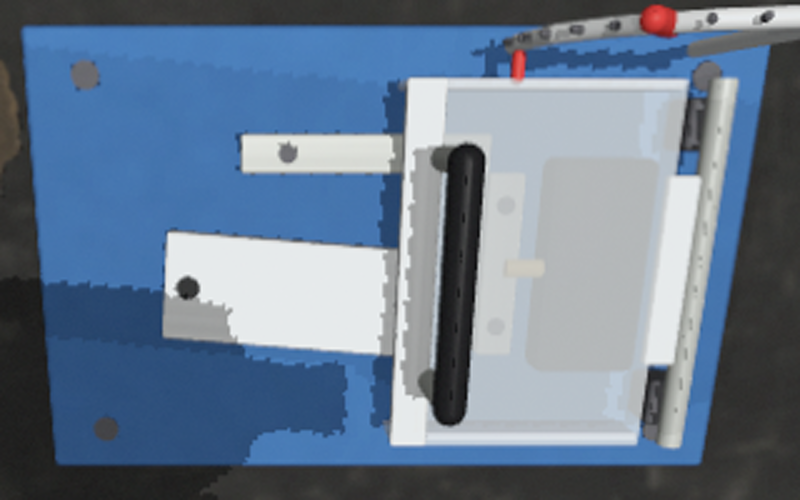

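```bash
python3 - <<'E'
from h import *
plan((-38,-54,16))
E
```

```text
t 2.63 tcp_j [-43.  -41.4 171. ] F_j [-0.45 -0.51 -0.8 ] gw -0.002 offset [155.    5.1  12.5] twist -0.3
```

Request:
send_rows([
  [35,5,12.5],
  [70,5,12.5],
  [105,5,12.5],
  [135,5,12.5],
  [145,5,12.5],
], grip=[255,255,255,255,255], twist=[-0.2,-0.2,-0.2,-0.2,-0.2])

```text
clock: 3.05
position: [0.5381, -0.2709, 0.0218]
ee_rot: [-0.548, -0.448, 0.55, -0.444]
ft_force: [-1.4, -1.0, 0.1]
grip_width: 0.003
```

```bash
python3 - <<'E'
from h import *
plan((-38,-54,16))
im,d=viewer.camera("wrist");cv2.imwrite("pics/w2.png",im)
im,d=viewer.camera("side");cv2.imwrite("pics/s2.png",cv2.resize(im[130:310,220:460],None,fx=3,fy=3))
plan((-38,-54,16))
E
```

```text
t 3.05 tcp_j [-41.2 -55.2  21.8] F_j [-1.19 -1.29  0.07] gw 0.003 offset [ 5.8  3.3 -1.2] twist -0.3
t 3.15 tcp_j [-39.5 -54.7  24.7] F_j [ 0.12 -0.17  0.26] gw 0.0 offset [ 8.7  1.5 -0.7] twist -0.2
```

View pics/w2.png

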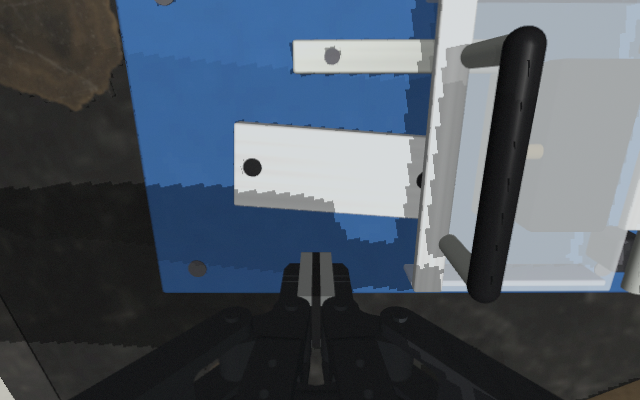

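View pics/s2.png

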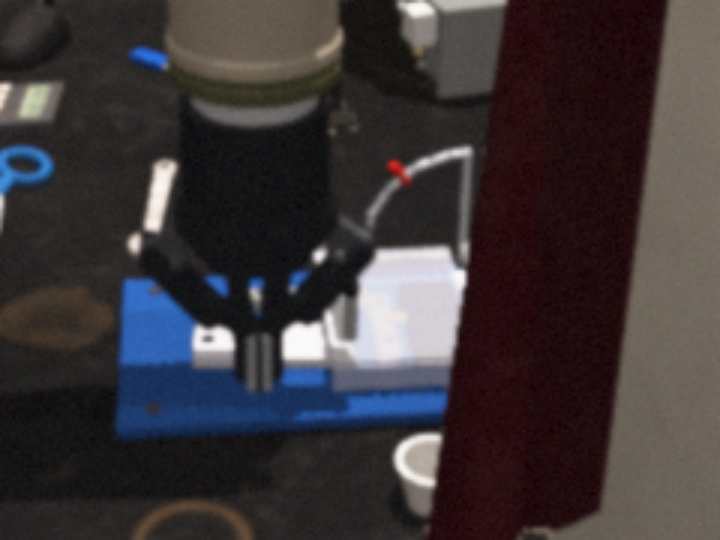

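```bash
python3 - <<'E'
from h import *
print(monitor.get_obs()["joint_pos"].round(2))
E
```

```text
[ 0.68  0.51 -0.36  1.7   0.21  0.97  0.03]
```

Request:
send_rows([
  [-20,2,4],
  [-30,2,4],
  [-30,2,4],
  [-30,2,4],
  [-30,2,4],
], grip=[255,255,255,255,255], twist=[-5,-12,-19,-26,-33])

```text
clock: 3.57
position: [0.5439, -0.2758, 0.0595]
ee_rot: [0.397, 0.583, -0.397, 0.587]
ft_force: [0.0, 0.6, -0.8]
grip_width: -0.003
```

Request:
send_rows([
  [0,0,0],
  [0,0,0],
  [0,0,0],
  [0,0,0],
  [0,0,0],
], grip=[255,255,255,255,255], twist=[-7,-14,-21,-28,-35])

```text
clock: 3.98
position: [0.5437, -0.2759, 0.0592]
ee_rot: [0.202, 0.676, -0.204, 0.679]
ft_force: [1.1, -0.7, -0.4]
grip_width: 0.002
```

Request:
send_rows([
  [0,0,0],
  [0,0,0],
  [0,0,0],
  [0,0,0],
  [0,0,0],
], grip=[255,255,255,255,255], twist=[-7,-14,-21,-22,-22])

```text
clock: 4.4
position: [0.5434, -0.2755, 0.0581]
ee_rot: [0.072, 0.702, -0.074, 0.704]
ft_force: [-0.1, 0.1, -0.8]
grip_width: -0.001
```

```bash
python3 - <<'E'
from h import *
plan((-38,-58,15));print(monitor.get_obs()["joint_pos"].round(2))
E
```

```text
t 4.4 tcp_j [-35.1 -58.7  58.1] F_j [-0.1   0.07 -0.76] gw -0.001 offset [43.1  0.7 -3. ] twist 89.7
[ 0.91  0.54 -0.67  1.66  0.37  1.07  1.5 ]
```

Descend beside the blank.

Request:
send_rows([
  [20,0,-3],
  [36,0,-3],
  [41,0,-3],
  [42,0,-3],
  [42,0,-3],
], grip=[255,255,255,255,255], twist=[0,0,0,0,0])

```text
clock: 4.82
position: [0.5402, -0.2738, 0.0148]
ee_rot: [0.072, 0.703, -0.072, 0.704]
ft_force: [-0.3, -0.9, 0.7]
grip_width: -0.001
```

```bash
python3 - <<'E'
from h import *
plan((-38,-58,15))
im,d=viewer.camera("wrist");cv2.imwrite("pics/w3.png",im)
plan((-38,-58,15))
E
```

```text
t 4.82 tcp_j [-38.6 -57.7  14.8] F_j [-0.1  -0.95  0.74] gw -0.001 offset [-0.2 -0.3  0.6] twist 89.8
t 4.87 tcp_j [-38.3 -57.7  15.2] F_j [ 0.24 -0.13  0.48] gw 0.003 offset [ 0.2 -0.3  0.3] twist 89.8
```

View pics/w3.png

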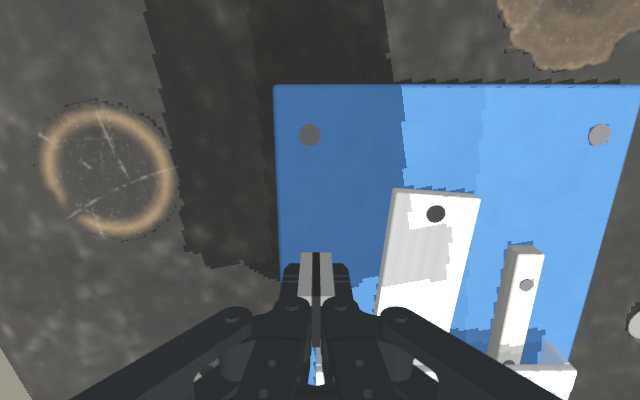

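Request:
send_rows([
  [0,8,0],
  [0,14,0],
  [0,20,0],
  [0,25,0],
  [0,29,0],
], grip=[255,255,255,255,255], twist=[0,0,0,0,0])

```text
clock: 5.28
position: [0.546, -0.2446, 0.0144]
ee_rot: [0.071, 0.703, -0.072, 0.704]
ft_force: [-0.5, -1.9, 1.2]
grip_width: 0.001
```

```bash
python3 - <<'E'
from h import *
im,d=viewer.camera("wrist");cv2.imwrite("pics/w4.png",im)
plan((-38,-22,15))
E
```

```text
t 5.33 tcp_j [-38.7 -27.1  14.4] F_j [0.36 0.36 0.97] gw 0.002 offset [-0.6  5.1  0.7] twist 89.9
```

View pics/w4.png

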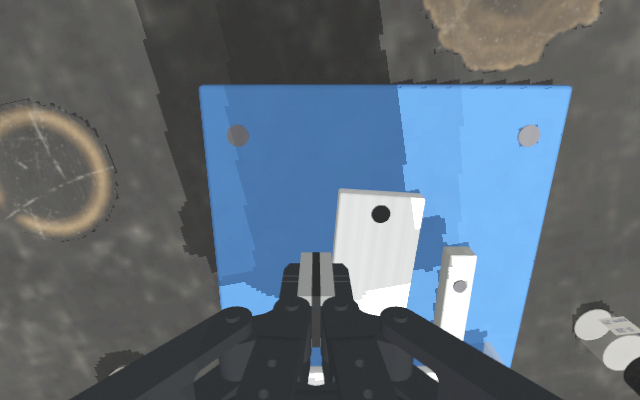

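Request:
send_rows([
  [0,2,0],
  [0,4,0],
  [0,6,0],
  [0,8,0],
  [0,9,0],
], grip=[255,255,255,255,255], twist=[0,0,0,0,0])

```text
clock: 5.75
position: [0.5474, -0.2362, 0.014]
ee_rot: [0.072, 0.703, -0.072, 0.703]
ft_force: [-0.2, -1.8, 1.2]
grip_width: -0.004
```

```bash
python3 - <<'E'
from h import *
im,d=viewer.camera("wrist");cv2.imwrite("pics/w5.png",im)
plan((-38,-22,15))
E
```

```text
t 5.8 tcp_j [-38.9 -19.2  14. ] F_j [ 0.14 -1.74  1.11] gw -0.0 offset [-1.  -2.8  0.9] twist 89.9
```

View pics/w5.png

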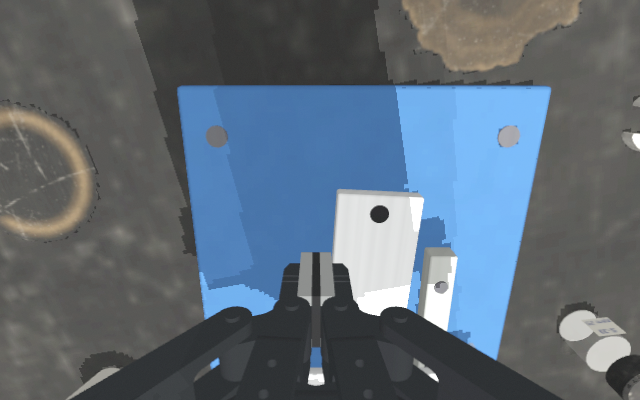

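Request:
send_rows([
  [0,1,0],
  [0,2,0],
  [0,3,0],
  [0,4,0],
  [0,5,0],
], grip=[255,255,255,255,255], twist=[0,0,0,0,0])

```text
clock: 6.22
position: [0.5485, -0.2314, 0.014]
ee_rot: [0.072, 0.703, -0.072, 0.703]
ft_force: [0.4, -1.6, 0.9]
grip_width: 0.0
```

```bash
python3 - <<'E'
from h import *
im,d=viewer.camera("wrist");cv2.imwrite("pics/w6.png",cv2.resize(im[150:350,280:480],None,fx=3,fy=3,interpolation=cv2.INTER_CUBIC))
plan((-38,-22,15))
E
```

```text
t 6.27 tcp_j [-38.9 -14.2  14. ] F_j [-0.72 -1.52  1.  ] gw -0.001 offset [-1.  -7.8  1. ] twist 89.9
```

View pics/w6.png

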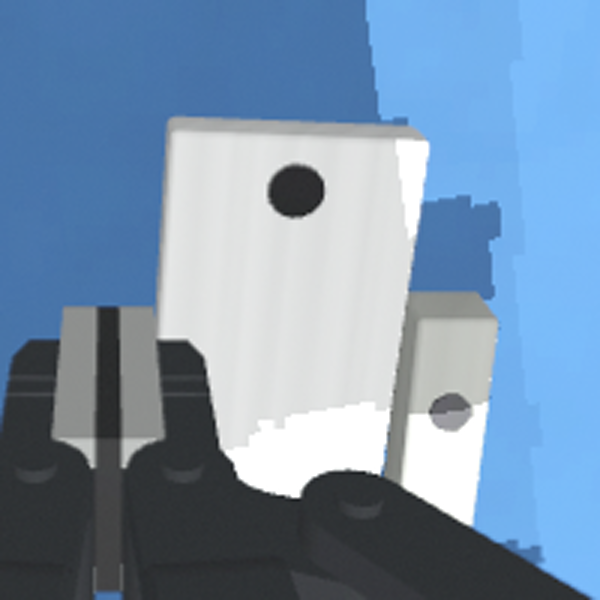

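Request:
send_rows([
  [0,1,0],
  [0,1.5,0],
  [0,2,0],
  [0,2.5,0],
  [0,3,0],
], grip=[255,255,255,255,255], twist=[0,0,0,0,0])

```text
clock: 6.68
position: [0.5491, -0.2298, 0.0141]
ee_rot: [0.072, 0.703, -0.073, 0.704]
ft_force: [1.3, -7.4, -1.0]
grip_width: 0.001
```

```bash
python3 - <<'E'
from h import *
im,d=viewer.camera("wrist");cv2.imwrite("pics/w7.png",cv2.resize(im[150:350,280:480],None,fx=3,fy=3,interpolation=cv2.INTER_CUBIC))
plan((-38,-22,15))
E
```

```text
t 6.73 tcp_j [-38.6 -12.8  14.1] F_j [ 2.89 -6.76 -0.13] gw 0.001 offset [-0.9 -9.2  0.6] twist 89.8
```

View pics/w7.png

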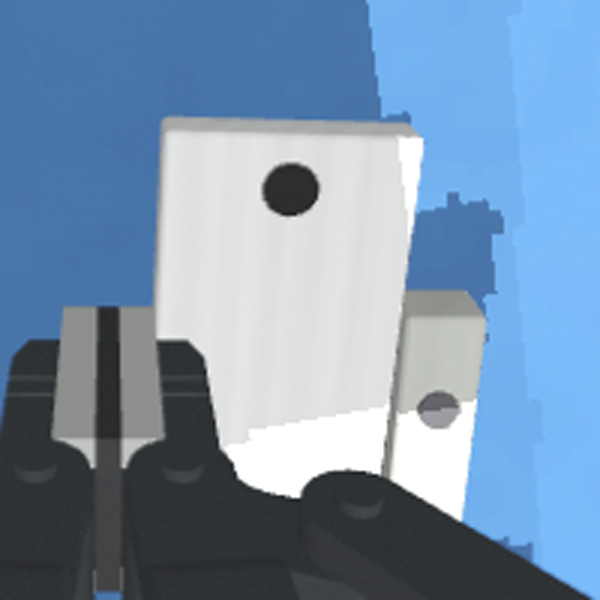

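Request:
send_rows([
  [0,-8,0],
  [-25,-10,0],
  [-30,-10,-20],
  [-30,5,-50],
  [-30,24,-60],
], grip=[255,255,255,255,255], twist=[0,0,0,0,0])

```text
clock: 7.15
position: [0.4919, -0.1934, 0.0436]
ee_rot: [0.073, 0.704, -0.073, 0.702]
ft_force: [0.1, 0.2, 0.3]
grip_width: 0.002
```

```bash
python3 - <<'E'
from h import *
plan((-99,12,15))
E
```

```text
t 7.15 tcp_j [-102.    11.5   43.6] F_j [0.1  0.17 0.31] gw 0.002 offset [28.6  0.5  3. ] twist 89.7
```

Request:
send_rows([
  [15,0,0],
  [25,0,0],
  [28,0,0],
  [28,0,0],
  [28,0,4],
], grip=[255,255,255,255,255], twist=[0,0,0,0,0])

```text
clock: 7.57
position: [0.4988, -0.194, 0.0158]
ee_rot: [0.072, 0.704, -0.072, 0.703]
ft_force: [0.2, -0.4, 0.2]
grip_width: -0.002
```

```bash
python3 - <<'E'
from h import *
im,d=viewer.camera("wrist");cv2.imwrite("pics/w8.png",im)
plan((-75,12,15))
E
```

```text
t 7.62 tcp_j [-93.7  12.2  16.3] F_j [-0.04  0.57  0.8 ] gw -0.002 offset [ 1.3 -0.2 18.7] twist 89.8
```

View pics/w8.png

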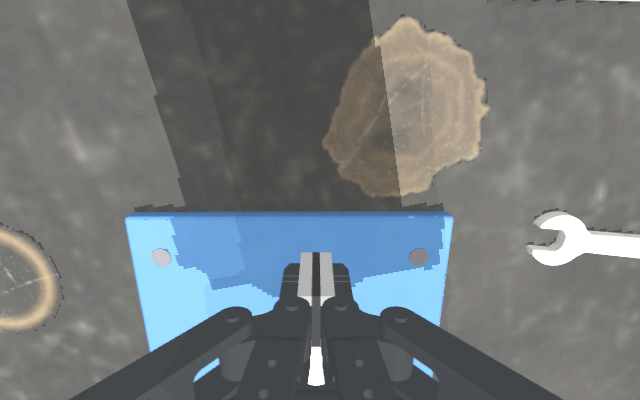

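Request:
send_rows([
  [0,0,4],
  [0,0,8],
  [0,0,12],
  [0,0,14],
  [0,0,16],
], grip=[255,255,255,255,255], twist=[0,0,0,0,0])

```text
clock: 8.03
position: [0.5148, -0.1972, 0.016]
ee_rot: [0.072, 0.704, -0.072, 0.703]
ft_force: [-2.6, 0.6, 0.7]
grip_width: 0.002
```

Request:
send_rows([
  [0,0,1],
  [0,0,2],
  [0,0,3],
  [0,0,3.5],
  [0,0,4],
], grip=[255,255,255,255,255], twist=[0,0,0,0,0])

```text
clock: 8.45
position: [0.5185, -0.1979, 0.016]
ee_rot: [0.072, 0.703, -0.072, 0.703]
ft_force: [-2.8, -1.1, 0.8]
grip_width: -0.001
```

```bash
python3 - <<'E'
from h import *
for n in("side",):
  im,d=viewer.camera(n);cv2.imwrite("pics/s9.png",cv2.resize(im[180:290,230:400],None,fx=4.5,fy=4.5,interpolation=cv2.INTER_CUBIC))
plan((-75,12,15))
E
```

```text
t 8.5 tcp_j [-74.9  12.4  16. ] F_j [-1.74 -1.87  0.96] gw -0.002 offset [ 1.  -0.4 -0.1] twist 89.9
```

View pics/s9.png

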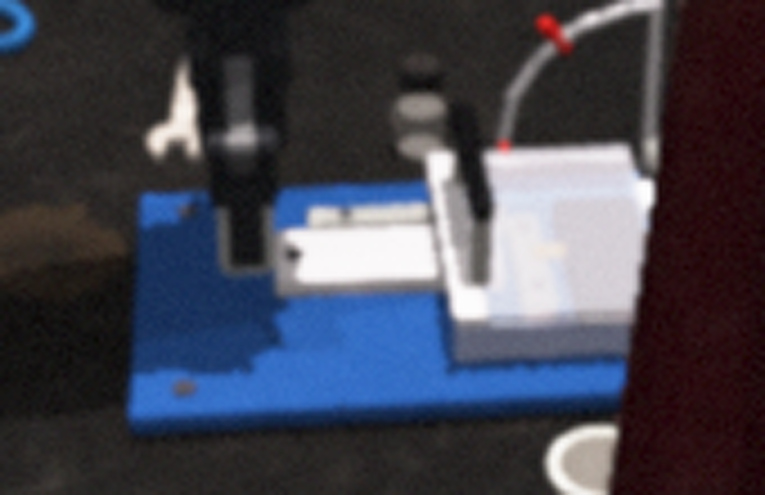

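Sliding with friction only; keep creeping until the force rises.

Request:
send_rows([
  [0,0,1],
  [0,0,2],
  [0,0,2.5],
  [0,0,3],
  [0,0,3.5],
], grip=[255,255,255,255,255], twist=[0,0,0,0,0])

```text
clock: 8.92
position: [0.5221, -0.1985, 0.016]
ee_rot: [0.072, 0.703, -0.072, 0.703]
ft_force: [-2.2, -1.1, 0.6]
grip_width: 0.0
```

```bash
python3 - <<'E'
from h import *
plan((-71,12,15))
E
```

```text
t 8.92 tcp_j [-71.4  12.4  16. ] F_j [-1.95 -1.52  0.57] gw 0.0 offset [ 1.  -0.4  0.4] twist 89.9
```

Request:
send_rows([
  [0,0,0.7],
  [0,0,1.4],
  [0,0,2],
  [0,0,2.5],
  [0,0,3],
], grip=[255,255,255,255,255], twist=[0,0,0,0,0])

```text
clock: 9.33
position: [0.5229, -0.1988, 0.0157]
ee_rot: [0.072, 0.705, -0.072, 0.702]
ft_force: [-14.0, 1.4, 9.5]
grip_width: -0.002
```

```bash
python3 - <<'E'
from h import *
plan((-71,12,15))
E
```

```text
t 9.33 tcp_j [-70.5  12.4  15.7] F_j [-13.99  -1.38   9.46] gw -0.002 offset [ 0.7 -0.4 -0.5] twist 89.9
```

Request:
send_rows([
  [0,0,-8],
  [-20,0,-12],
  [-30,-25,-12],
  [-30,-44,10],
  [-30,-44,34],
], grip=[255,255,255,255,255], twist=[0,0,0,0,0])

```text
clock: 9.75
position: [0.5487, -0.2547, 0.0471]
ee_rot: [0.072, 0.703, -0.075, 0.704]
ft_force: [-0.5, -0.9, 0.0]
grip_width: 0.001
```

Request:
send_rows([
  [15,0,0],
  [28,0,0],
  [31,0,0],
  [31,5,0],
  [31,11,0],
], grip=[255,255,255,255,255], twist=[0,0,0,0,0])

```text
clock: 10.17
position: [0.5511, -0.2377, 0.0149]
ee_rot: [0.072, 0.704, -0.072, 0.703]
ft_force: [0.0, 0.2, -0.1]
grip_width: 0.003
```

```bash
python3 - <<'E'
from h import *
im,d=viewer.camera("wrist");cv2.imwrite("pics/w10.png",cv2.resize(im[150:350,260:460],None,fx=3,fy=3,interpolation=cv2.INTER_CUBIC))
plan((-38,-13,15))
E
```

```text
t 10.22 tcp_j [-34.6 -18.   15.5] F_j [-0.63  1.26  0.47] gw -0.001 offset [ 0.5  5.  -3.4] twist 90.0
```

View pics/w10.png

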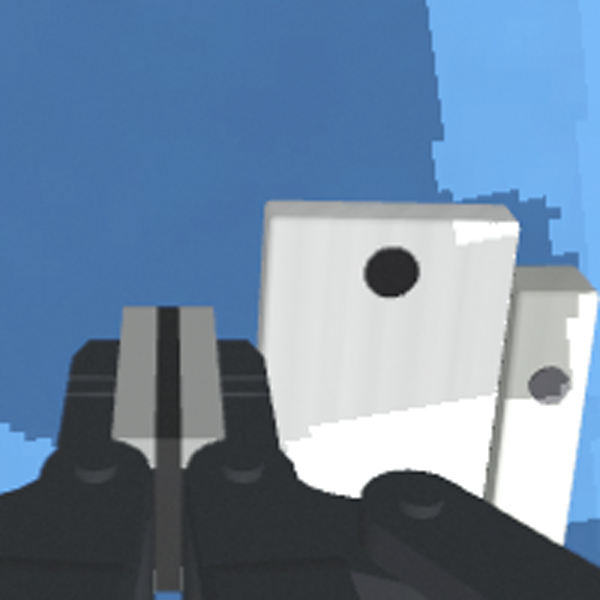

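Request:
send_rows([
  [0,2,0],
  [0,4,0],
  [0,5.5,0],
  [0,6.5,0],
  [0,7.5,0],
], grip=[255,255,255,255,255], twist=[0,0,0,0,0])

```text
clock: 10.63
position: [0.5532, -0.231, 0.0152]
ee_rot: [0.072, 0.703, -0.072, 0.704]
ft_force: [0.3, -0.7, -0.0]
grip_width: -0.0
```

```bash
python3 - <<'E'
from h import *
im,d=viewer.camera("wrist");cv2.imwrite("pics/w11.png",cv2.resize(im[150:350,260:460],None,fx=3,fy=3,interpolation=cv2.INTER_CUBIC))
plan((-38,-13,15))
E
```

```text
t 10.68 tcp_j [-34.4 -13.2  15.2] F_j [-0.63  0.08  0.64] gw -0.002 offset [ 0.2  0.2 -3.6] twist 89.9
```

View pics/w11.png

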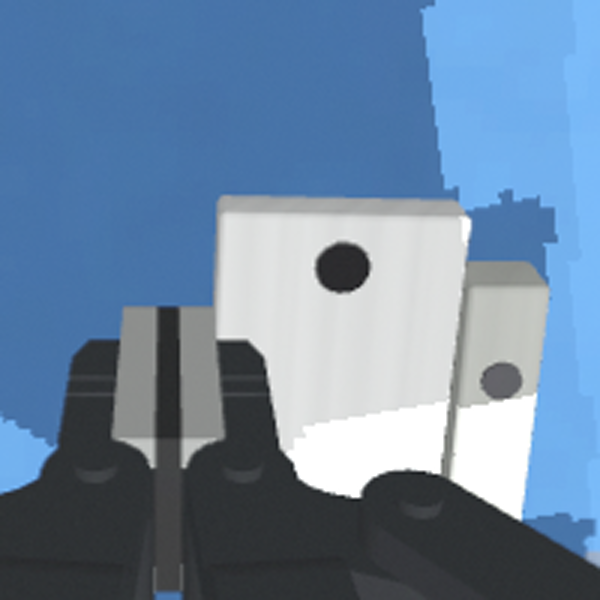

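Request:
send_rows([
  [0,0.6,0],
  [0,1.2,0],
  [0,1.8,0],
  [0,2.2,0],
  [0,2.2,0],
], grip=[255,255,255,255,255], twist=[0,0,0,0,0])

```text
clock: 11.1
position: [0.5535, -0.2306, 0.0152]
ee_rot: [0.072, 0.703, -0.073, 0.704]
ft_force: [0.1, -6.4, 0.0]
grip_width: 0.002
```

```bash
python3 - <<'E'
from h import *
im,d=viewer.camera("wrist");cv2.imwrite("pics/w12.png",cv2.resize(im[150:350,260:460],None,fx=3,fy=3,interpolation=cv2.INTER_CUBIC))
plan((-38,-13,15))
E
```

```text
t 11.15 tcp_j [-34.2 -12.6  15.2] F_j [ 0.71 -6.28 -0.4 ] gw 0.003 offset [ 0.2 -0.4 -3.8] twist 89.8
```

View pics/w12.png

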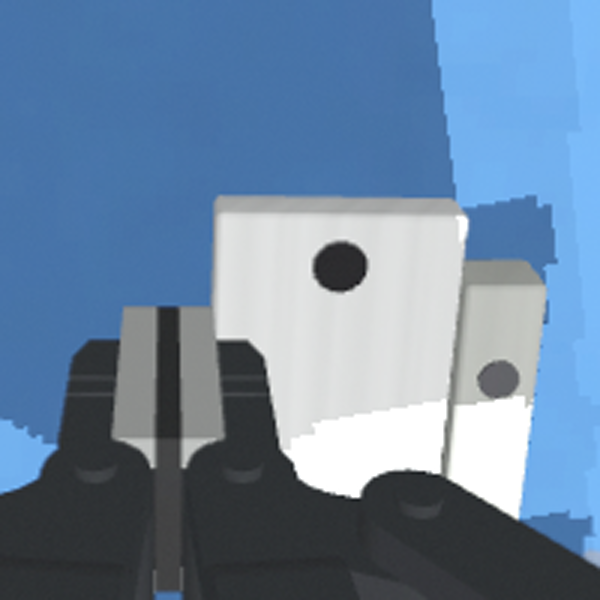

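Request:
send_rows([
  [0,-10,0],
  [-35,-15,0],
  [-75,-15,0],
  [-110,-17,0],
  [-140,-17,0],
], grip=[255,255,255,255,255], twist=[0,0,7,14,21])

```text
clock: 11.57
position: [0.5504, -0.2457, 0.1576]
ee_rot: [0.201, 0.677, -0.2, 0.679]
ft_force: [1.2, -0.6, 1.1]
grip_width: 0.001
```

Request:
send_rows([
  [-10,0,0],
  [-10,0,0],
  [-10,0,0],
  [-10,0,0],
  [-10,0,0],
], grip=[120,120,120,120,120], twist=[7,14,21,28,35])

```text
clock: 11.98
position: [0.5501, -0.2454, 0.165]
ee_rot: [0.395, 0.586, -0.395, 0.586]
ft_force: [1.0, 0.2, -0.3]
grip_width: 0.534
```

Request:
send_rows([
  [0,0,0],
  [0,0,0],
  [0,0,0],
  [0,0,0],
  [0,0,0],
], grip=[120,120,120,120,120], twist=[7,14,21,28,34])

```text
clock: 12.4
position: [0.55, -0.2454, 0.1648]
ee_rot: [0.55, 0.445, -0.549, 0.445]
ft_force: [-0.2, 0.6, -0.2]
grip_width: 0.533
```

```bash
python3 - <<'E'
from h import *
plan((12,0,54))
im,d=viewer.camera("wrist");cv2.imwrite("pics/w13.png",im)
c=im[60:240,180:460];cv2.imwrite("pics/w13c.png",cv2.resize(c,None,fx=2.85,fy=2.85,interpolation=cv2.INTER_CUBIC))
for t in("blank_side_near","side_stop","handle"):
  for r in viewer.spot_point(t,"wrist")[:2]:
    z={"handle":.068,"side_stop":.017}.get(t,.012)
    print(t,round(r["score"],2),np.round(r["position"]),(w2j(atz("wrist",r["position"],z))*1000).round(1))
plan((12,0,54))
E
```

```text
t 12.4 tcp_j [-34.6 -27.8 164.8] F_j [-0.29  0.51 -0.17] gw 0.533 offset [110.8  46.4 -28.1] twist -0.5
blank_side_near 0.83 [294. 116.] [-52.5  27.2  12. ]
side_stop 0.71 [348. 118.] [-8.4 26.7 17. ]
side_stop 0.45 [462.  58.] [78.6 71.9 17. ]
handle 0.72 [380. 164.] [10.4 -0.1 68. ]
t 12.6 tcp_j [-34.5 -27.8 164.9] F_j [-0.95 -0.03  0.21] gw 0.53 offset [110.9  46.6 -27.6] twist 0.1
```

View pics/w13.png

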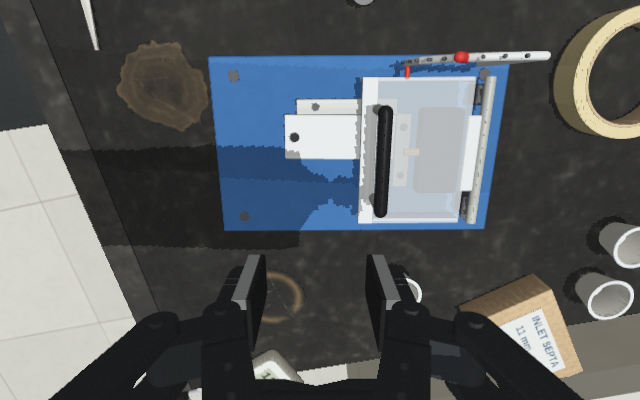

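View pics/w13c.png

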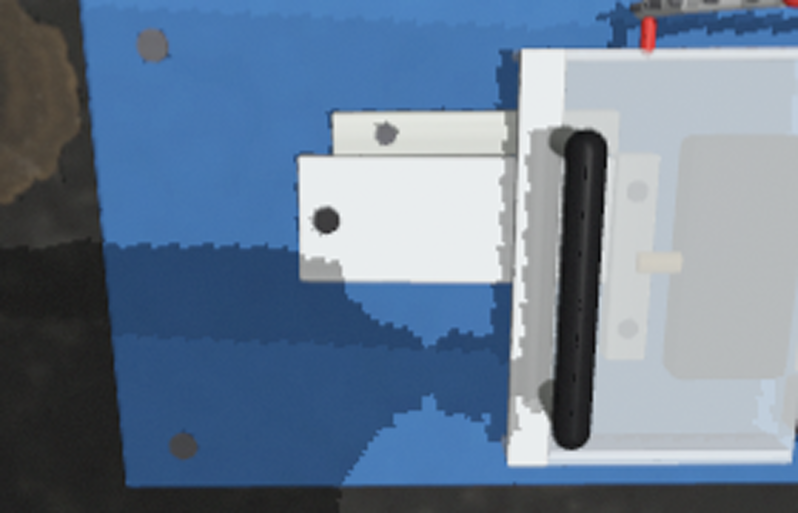

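```bash
python3 - <<'E'
from h import *
for t,uv,z in(("b nl",(298,156),.02),("b nr",(299,281),.02),("b fl",(515,157),.02),("b fr",(505,283),.02),("stop nl",(331,112),.022),("jig NL",(80,0),.012),("handle far",(588,135),.068),("handle nr",(571,445),.068)):
    p=(180+uv[0]/2.85,60+uv[1]/2.85);print(t,(w2j(atz("wrist",p,z))*1000).round(1))
E
```

```text
b nl [-59.6  29.   20. ]
b nr [-60.2  -6.7  20. ]
b fl [ 1.6 28.9 20. ]
b fr [ 0.2 -7.2 20. ]
stop nl [-50.   41.1  22. ]
jig NL [-119.5   70.4   12. ]
handle far [12.3 38.  68. ]
handle nr [ 13.1 -39.4  68. ]
```

Request:
send_rows([
  [0,30,-18],
  [20,47,-28],
  [50,47,-28],
  [80,47,-28],
  [108,47,-28],
], grip=[120,120,120,120,120], twist=[0,0,0,0,0])

```text
clock: 13.02
position: [0.6019, -0.2271, 0.0554]
ee_rot: [0.547, 0.448, -0.547, 0.448]
ft_force: [0.4, 0.4, -0.1]
grip_width: 0.528
```

```bash
python3 - <<'E'
from h import *
plan((12,0,53))
im,d=viewer.camera("wrist");cv2.imwrite("pics/w14.png",im)
im,d=viewer.camera("side");cv2.imwrite("pics/s14.png",cv2.resize(im[120:300,220:460],None,fx=3,fy=3,interpolation=cv2.INTER_CUBIC))
plan((12,0,53))
E
```

```text
t 13.02 tcp_j [12.6  0.5 55.4] F_j [ 0.34  0.49 -0.08] gw 0.528 offset [ 2.4 -0.6  0.5] twist 0.1
t 13.12 tcp_j [ 9.3  0.3 52.1] F_j [-1.11 -0.07  0.76] gw 0.528 offset [-1.   2.7  0.3] twist 0.1
```

View pics/w14.png

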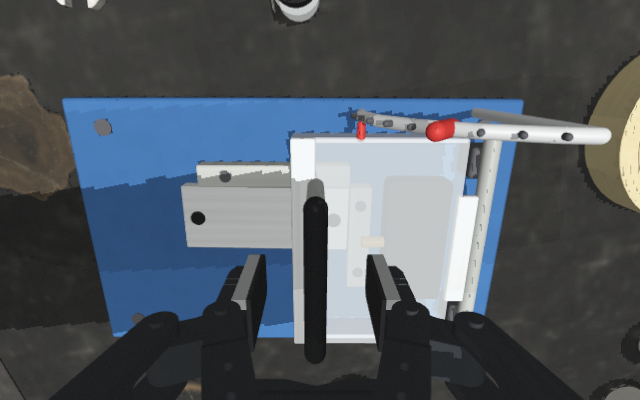

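View pics/s14.png

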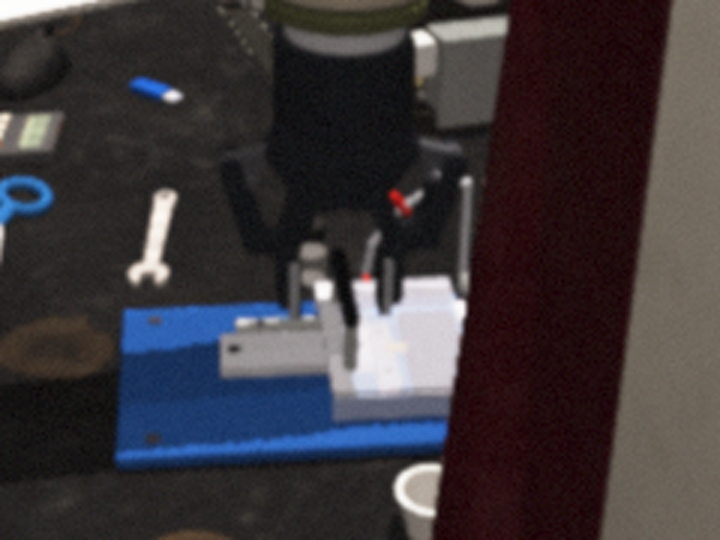

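```bash
python3 - <<'E'
from h import *
plan((12.5,0,53)); print(monitor.get_obs()["joint_velocities"].round(3))
viewer.camera("top")
plan((12.5,0,53)); print(monitor.get_obs()["joint_velocities"].round(3))
print(Rn.from_quat(monitor.get_obs()["ee_rot"]).as_matrix().round(4))
E
```

```text
t 13.12 tcp_j [ 9.3  0.3 52.1] F_j [-1.11 -0.07  0.76] gw 0.528 offset [-1.   3.2  0.3] twist 0.1
[ 0.006 -0.063 -0.015 -0.071 -0.02   0.068  0.002]
t 13.17 tcp_j [11.1  0.1 55.3] F_j [0.38 1.02 1.07] gw 0.529 offset [2.3 1.4 0.1] twist 0.0
[ 0.003 -0.052 -0.014 -0.055 -0.009  0.018 -0.007]
[[-0.0038  0.9799 -0.1994]
 [ 0.0018 -0.1994 -0.9799]
 [-1.     -0.0041 -0.0011]]
```

Small residual oscillation; centred well. Close on the bar.

Request:
send_rows([
  [1,0,0],
  [1,0,0],
  [1,0,0],
  [1,0,0],
  [1,0,0],
], grip=[180,200,220,235,250], twist=[0,0,0,0,0], newtons=40)

```text
clock: 13.58
position: [0.6016, -0.2277, 0.0582]
ee_rot: [-0.548, -0.447, 0.548, -0.447]
ft_force: [-7.1, 1.9, 10.4]
grip_width: 0.097
```

```bash
python3 - <<'E'
from h import *
plan((12.5,0,53));
im,d=viewer.camera("wrist");cv2.imwrite("pics/w15.png",im)
plan((12.5,0,53))
E
```

```text
t 13.58 tcp_j [12.4 -0.2 58.2] F_j [-7.32  0.44 10.43] gw 0.097 offset [ 5.2  0.1 -0.2] twist -0.1
t 13.63 tcp_j [12.4 -0.2 58.1] F_j [-8.44  0.91 10.37] gw 0.096 offset [ 5.1  0.1 -0.2] twist -0.1
```

View pics/w15.png

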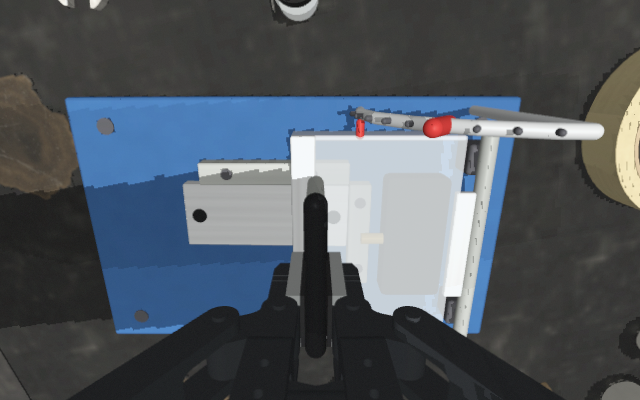

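Request:
send_rows([
  [-5,1,0],
  [-9,2.5,0],
  [-13,4.5,0],
  [-16.5,6.5,0],
  [-20,9,0],
], grip=[250,250,250,250,250], twist=[0,0,0,0,0], newtons=30)

```text
clock: 14.05
position: [0.6106, -0.2295, 0.0763]
ee_rot: [-0.548, -0.447, 0.548, -0.447]
ft_force: [0.7, -0.4, -4.5]
grip_width: 0.094
```

```bash
python3 - <<'E'
from h import *
plan((12.5+9.3,0,58+17.2))
im,d=viewer.camera("wrist");cv2.imwrite("pics/w16.png",im)
plan((12.5,0,53))
E
```

```text
t 14.05 tcp_j [21.6 -0.2 76.3] F_j [ 0.77 -0.21 -4.49] gw 0.094 offset [ 1.1  0.2 -0.2] twist -0.1
t 14.1 tcp_j [22.  -0.2 77. ] F_j [-1.96 -0.14 -1.4 ] gw 0.099 offset [24.  -9.5 -0.1] twist -0.1
```

View pics/w16.png

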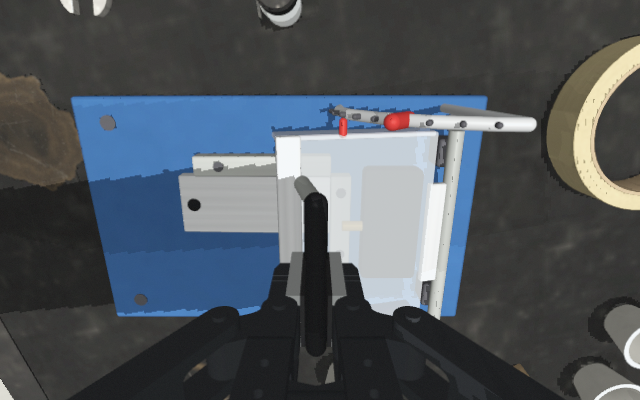

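Request:
send_rows([
  [-3,2.3,0],
  [-6,4.8,0],
  [-9,7.4,0],
  [-11.7,10,0],
  [-14.3,12.8,0],
], grip=[250,250,250,250,250], twist=[0,0,0,0,0])

```text
clock: 14.52
position: [0.6221, -0.2318, 0.0907]
ee_rot: [-0.547, -0.447, 0.549, -0.446]
ft_force: [-9.2, 1.3, 3.9]
grip_width: 0.097
```

Request:
send_rows([
  [-2.5,3,0],
  [-5,6,0],
  [-7.3,9.2,0],
  [-9.5,12.4,0],
  [-11.6,15.7,0],
], grip=[250,250,250,250,250], twist=[0,0,0,0,0])

```text
clock: 14.93
position: [0.638, -0.235, 0.1036]
ee_rot: [-0.548, -0.447, 0.549, -0.446]
ft_force: [-10.2, 1.7, 11.1]
grip_width: 0.093
```

```bash
python3 - <<'E'
from h import *
plan((12.5+37.9,0,58+43.5))
im,d=viewer.camera("wrist");cv2.imwrite("pics/w17.png",im)
im,d=viewer.camera("side");cv2.imwrite("pics/s17.png",cv2.resize(im[120:300,220:460],None,fx=3,fy=3,interpolation=cv2.INTER_CUBIC))
plan((12.5+55.7,0,58+51.5))
E
```

```text
t 14.93 tcp_j [ 4.960e+01 -1.000e-01  1.036e+02] F_j [-10.31  -0.35  11.06] gw 0.093 offset [ 2.1  0.8 -0.2] twist -0.1
t 15.03 tcp_j [ 50.3  -0.2 104. ] F_j [-10.85  -1.23  12.12] gw 0.098 offset [-5.4 17.9 -0.2] twist -0.1
```

View pics/w17.png

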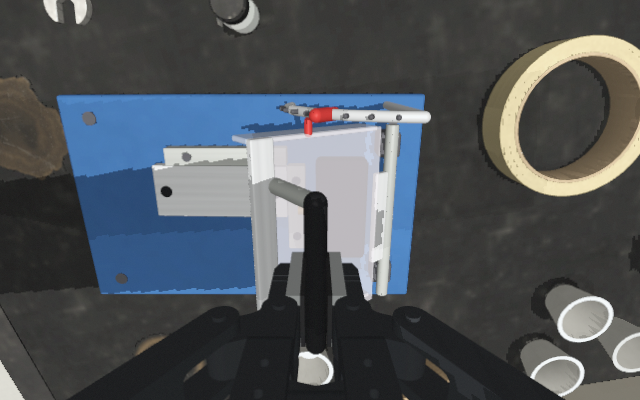

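View pics/s17.png

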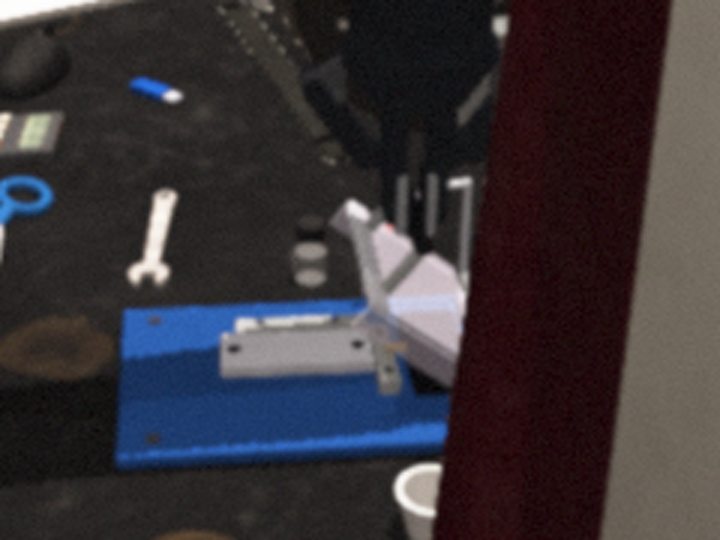

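Request:
send_rows([
  [-3,2.5,0],
  [-5.5,5.5,0],
  [-7.5,9,0],
  [-9,12.5,0],
  [-10,15.5,0],
], grip=[250,250,250,250,250], twist=[0,0,0,0,0])

```text
clock: 15.45
position: [0.6541, -0.2383, 0.1123]
ee_rot: [-0.548, -0.447, 0.548, -0.447]
ft_force: [-4.1, -0.3, 1.7]
grip_width: 0.093
```

```bash
python3 - <<'E'
from h import *
im,d=viewer.camera("side");cv2.imwrite("pics/s18.png",cv2.resize(im[150:290,290:400],None,fx=4.2,fy=4.2,interpolation=cv2.INTER_CUBIC));np.save("sd18.npy",d)
plan((12.5+55.7,0,58+51.5))
im,d=viewer.camera("wrist");cv2.imwrite("pics/w18.png",im);np.save("wd18.npy",d)
plan((12.5+55.7,0,58+51.5))
E
```

```text
t 15.5 tcp_j [ 66.5  -0.2 112.6] F_j [-2.42 -2.09  0.6 ] gw 0.105 offset [ 3.1  1.7 -0.2] twist -0.1
t 15.55 tcp_j [ 6.640e+01 -1.000e-01  1.125e+02] F_j [-2.13 -1.48  0.93] gw 0.094 offset [ 3.   1.8 -0.1] twist -0.1
```

View pics/w18.png

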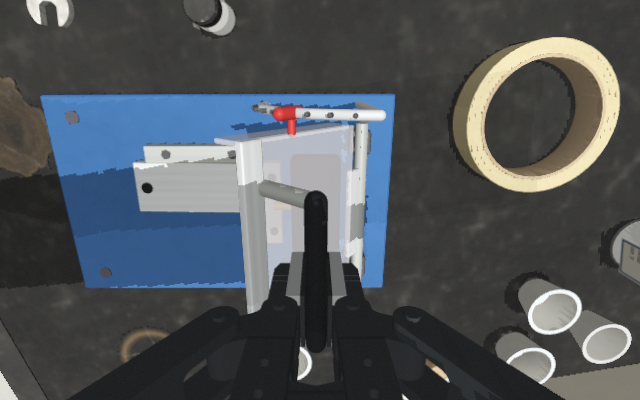

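View pics/s18.png

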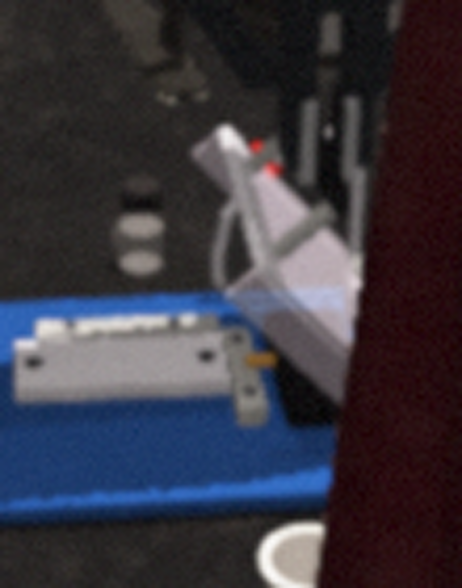

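```bash
python3 - <<'E'
from h import *
def rot(p,th):
    a=np.radians(th);dx,dz=p[0]-95,p[2]-34
    return np.array([95+dx*np.cos(a)+dz*np.sin(a),p[1],34-dx*np.sin(a)+dz*np.cos(a)])
def P(n,p): return proj(n,j2w(np.array(p)/1000))[0].round(1)
for n in("side","wrist"):
    print(n,"base NL",P(n,(-120,75,12)),"blank nl top",P(n,(-60,30,20)),"nr",P(n,(-60,-6,20)),"stop",P(n,(-50,42,22)))
    a=np.radians(50);print("mark",P(n,(95-62*np.cos(a),68,34+62*np.sin(a))))
    for th in(44,47,50,53,56):
        print(th,"edge L top",P(n,rot((0,58,36),th)),"edge R top",P(n,rot((0,-58,36),th)),"pointer(33,62,34)",P(n,rot((33,64,34),th)),"handle",P(n,rot((12,35,68),th)))
E
python3 -c "
import cv2
im=cv2.imread('pics/w18.png')[80:330,20:420];cv2.imwrite('pics/w18c.png',cv2.resize(im,None,fx=2,fy=2,interpolation=cv2.INTER_CUBIC))"
```

```text
side base NL [260.3 222.6] blank nl top [292.5 230.6] nr [293.1 242. ] stop [297.7 225.9]
mark [353.4 188.4]
44 edge L top [339.6 181.9] edge R top [348.4 215.6] pointer(33,62,34) [351.  191.6] handle [358.9 179.8]
47 edge L top [341.6 180.1] edge R top [350.7 213.7] pointer(33,62,34) [352.3 190.5] handle [361.4 178.7]
50 edge L top [343.8 178.4] edge R top [353.2 211.8] pointer(33,62,34) [353.7 189.4] handle [364.  177.9]
53 edge L top [346.  176.8] edge R top [355.7 210.1] pointer(33,62,34) [355.1 188.4] handle [366.6 177.1]
56 edge L top [348.3 175.3] edge R top [358.4 208.4] pointer(33,62,34) [356.6 187.4] handle [369.2 176.4]
wrist base NL [37.  93.5] blank nl top [131.1 161.8] nr [139.5 211. ] stop [141.5 144.7]
mark [292.  111.1]
44 edge L top [227.8 138.2] edge R top [245.3 352.3] pointer(33,62,34) [283.2 118.7] handle [297.6 198.3]
47 edge L top [234.4 139.3] edge R top [250.9 356.9] pointer(33,62,34) [287.5 119.1] handle [307.9 199.7]
50 edge L top [241.7 140.5] edge R top [257.  361.4] pointer(33,62,34) [292.2 119.5] handle [318.6 200.8]
53 edge L top [249.9 141.6] edge R top [263.7 365.8] pointer(33,62,34) [297.2 119.9] handle [329.7 201.8]
56 edge L top [258.8 142.7] edge R top [271. 370.] pointer(33,62,34) [302.5 120.3] handle [341.2 202.7]
```

View pics/w18c.png

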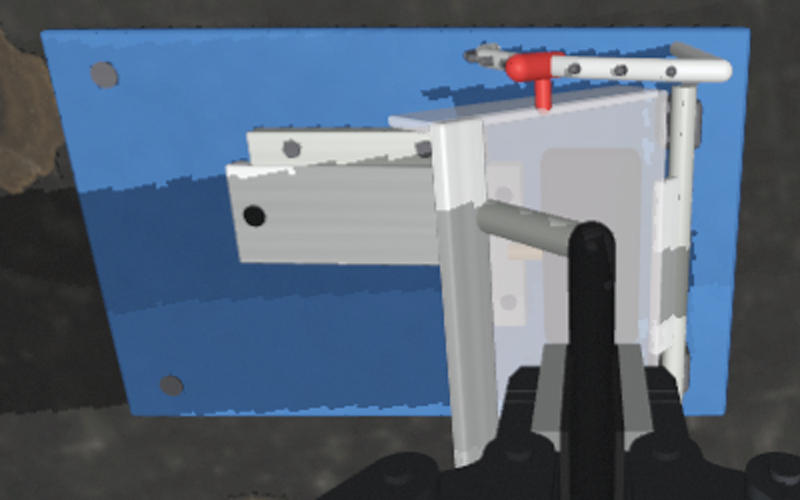

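Request:
send_rows([
  [-0.2,0.5,0],
  [-0.4,1,0],
  [-0.5,1.5,0],
  [-0.5,1.5,0],
  [-0.5,1.5,0],
], grip=[250,250,250,250,250], twist=[0,0,0,0,0])

```text
clock: 15.97
position: [0.6553, -0.2386, 0.1128]
ee_rot: [0.548, 0.447, -0.548, 0.447]
ft_force: [-4.4, -1.2, 4.1]
grip_width: 0.096
```

Request:
send_rows([
  [0,0,0],
  [0,0,0],
  [0,0,0],
  [0,0,0],
  [0,0,0],
], grip=[250,250,250,250,250], twist=[0,0,0,0,0])

```text
clock: 16.38
position: [0.6553, -0.2386, 0.1128]
ee_rot: [0.548, 0.447, -0.548, 0.447]
ft_force: [-5.1, 0.1, 4.4]
grip_width: 0.094
```

```bash
python3 - <<'E'
from h import *
for i in range(3):
    im,d=viewer.camera("wrist");plan((68,0,112))
cv2.imwrite('pics/w19.png',cv2.resize(im[80:330,20:420],None,fx=2,fy=2,interpolation=cv2.INTER_CUBIC))
im,d=viewer.camera("side");cv2.imwrite("pics/s19.png",cv2.resize(im[150:290,290:400],None,fx=4.2,fy=4.2,interpolation=cv2.INTER_CUBIC))
print(monitor.get_obs()["joint_velocities"].round(3))
E
```

```text
t 16.43 tcp_j [ 67.2  -0.2 112.8] F_j [-4.87 -1.41  5.13] gw 0.097 offset [ 0.8  0.8 -0.2] twist -0.1
t 16.48 tcp_j [ 67.1  -0.2 112.7] F_j [-4.57 -1.61  5.19] gw 0.1 offset [ 0.7  0.9 -0.2] twist -0.1
t 16.53 tcp_j [ 67.2  -0.2 112.8] F_j [-4.92 -1.95  5.46] gw 0.094 offset [ 0.8  0.8 -0.2] twist -0.1
[ 0.001  0.001 -0.    -0.003 -0.001 -0.002 -0.002]
```

View pics/w19.png

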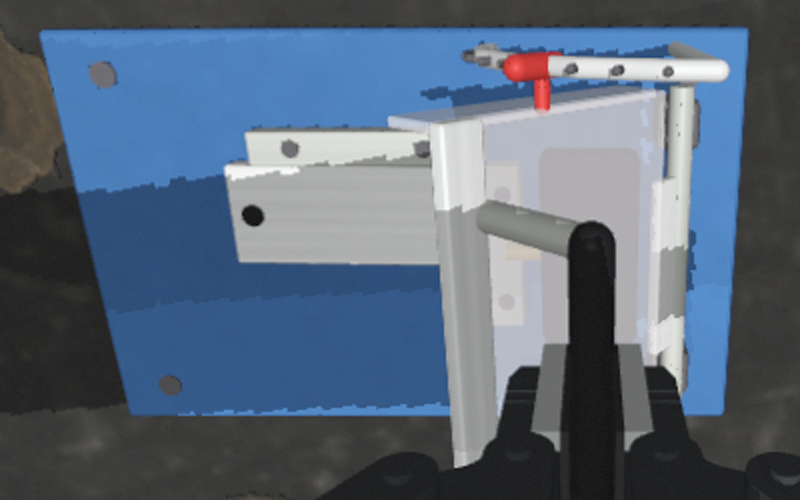

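View pics/s19.png

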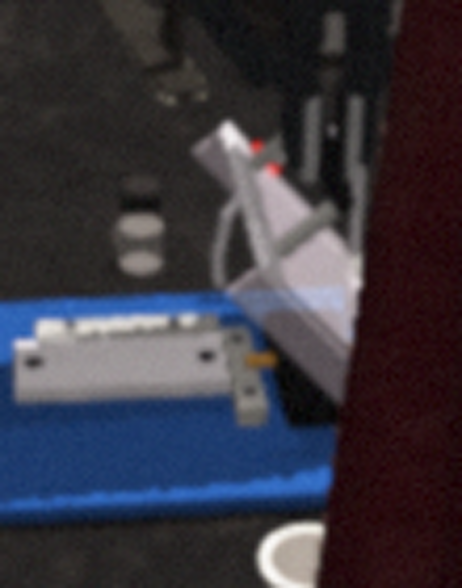

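```bash
python3 - <<'E'
from workcell import manip
print(manip.hand_in())
E
```

```text
the job is handed in; nothing more can be done
None
```

I slid the blank against both stops with the guard shut, then lifted the guard by its handle. I handed the job in at about 16.5 s of the 51 s, still holding the guard at about 50°.

**Seating:** I pushed the blank with closed fingers: left to the side stop, forward to the end stop, then left again to confirm. Contact showed as force rises of about 7, 14 and 6 N. In the wrist picture before lifting, the near end was at x ≈ -60 mm and the left edge at y ≈ +29 mm, parallel to the stop. After lifting, the side view still showed the far end against the end stop.

**Guard:** Different points in the wrist and side views, together with the hand's travel, put the angle at about 49 to 50°, with the red pointer beside the red mark. The arm was standing still and the fingers held the bar at a 30 N grip setting. The bar sits about 12 mm nearer the fingertips than the grasp point, within the 40 mm allowed.

**Disagreements:**
- The wrist and top cameras differed by about 1 to 3 mm across the jig, so I relied on contact force for the final seating.
- A steady force of about 5 N remains at the wrist from a small mismatch with the guard's arc.
- The vial, crucible and wrench were never touched and looked unmoved in the pictures, but I did not measure their positions again at the end.

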